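Start the flat-topped spindle in the levelling jack

TASK

Take the round, flat-topped spindle out of the wooden rack and stand it upright in the mouth of the jack body on the levelling plate. Start its thread as a fitter does: turn it backward (anticlockwise from above) until you feel the thread drop in, then forward (clockwise) one full turn. Finish still gripping its head, holding it upright and still; leave the other two spindles in the rack and the other things on the bench where they are.

Things in the scene. Friction and masses are not known exactly. Their poses are not given: they have to be found in the camera images.
- spindle: loose steel spindle to start, 0.34 to 0.59 kg, 84 mm long; origin: centre of its lower end; z up its axis. From below: smooth nose 22.8 mm wide, 16 mm long, tip tapered to 17 mm; thread 30.4 mm wide up to 50 mm; collar 37 mm wide, 50 to 54 mm; knurled round grip 40 mm wide, 54 to 80 mm; flat pad 28 mm wide, 80 to 84 mm. Hangs by its collar in a rack hole, any yaw, origin 6 mm above the table
- spindle_head (a point): on the spindle's axis near the middle of its knurled grip, 70 mm above its origin; 20 mm above the rack's top while it hangs there
- spindle_vee: another spindle in the rack, to be left alone: square head 40 x 34 mm with a V groove across its top; 84 mm long, origin at the centre of its lower end
- spindle_ball: another spindle in the rack, to be left alone: round knurled head 36 mm in diameter and 12 mm high with a 22 mm steel ball on top; 91 mm long, origin at the centre of its lower end
- rack: wooden block, fixed, 72 x 245 x 56 mm high, origin under its centre; three holes 35 mm wide through it at y = -85, 0 and +85 mm of its frame, in which the three spindles hang by their collars, in any order
- jack: aluminium plate 190 x 180 x 15 mm, fixed, with an upright round steel jack body 51 mm wide (foot 84 mm). Origin on the jack body's axis at table height, z up; the plate runs from x = -68 to +122 mm and y = -90 to +90 mm. Two fixed pillars 20 mm thick (28 mm foot), their tops 95 mm above the table, stand on it at x = 88, y = +-58 mm
- jack_mouth (a point): centre of the jack body's open mouth, on its axis, 65 mm above the table. The bore is 33 mm wide, 50 mm deep; its inner thread leaves a 24.6 mm core for the spindle's nose and has two ends, half a turn apart, 4 mm below the mouth. Play: about 1 mm sideways, 0.8 mm up and down. Let go, the spindle stays where it is in the thread
- hex_key: loose bent hex key, 8 mm thick, 90 x 24 mm, between rack and jack; origin near its middle, at the table
- ring_gauge: loose steel ring, 44 mm wide, 16 mm high, origin at the centre of its underside
- caliper: loose digital caliper, 235 mm long, 12 mm high, at the right side; origin at the table near its middle
- parallel_a: loose steel bar 125 x 10 x 25 mm high at the left side, origin under its centre
- parallel_b: loose steel bar like parallel_a, beside it
- bracket: loose machined aluminium bracket 90 x 160 x 74 mm at the back, origin under its centre
- thread_end (a point): on the spindle's axis, 16 mm above its origin, where its thread begins above the nose. Right-handed two-start thread, 12 mm of travel a turn; its two lower ends lie half a turn apart
- jack_thread (a point): on the jack's axis, 4 mm below the mouth, where its thread ends. Set down at any angle the spindle's origin comes to rest 20 to 26 mm below the mouth. Turned backward it climbs 6 mm per half turn (half a turn at most is needed) to 20 mm below; there it drops 6 mm, to 26 mm below. One turn forward from there takes it to 38 mm below
There are look-alikes about, which are no part of the job. Leave any blue look-alike of the spindle alone.

How it is judged:
By the outcome, as a careful person would: the job done as asked, in the order asked, and still so for the second after the job is handed in, while the arm keeps its last pose, push and grip.
It also fails if it takes over 72 s, if anything falls off the work surface, if the arm or the gripper's body presses on something with over 40 N, if the wrist force passes 120 N, or if a joint passes its speed limit or range.

ROBOT

A 7-joint arm with a two-finger parallel gripper is mounted at the origin on the work surface. World frame = base frame: x ahead of the robot, y to its left, z up, the work surface at z = 0. Lengths are in m, angles in rad, forces in N, time in s.
With the tool pointing down it reaches from about 0.425 to 0.95 m from the base axis. Payload 4.7 kg.
Tool frame: the origin (TCP) lies on the centre line of the jaws, within the pads' length; the fingertips stand 25 mm ahead of it and the grasp point (between the pads) lies 6 mm ahead of it; z points along the fingers, y is the line along which they close (so a half turn about z gives the same grasp; the last joint's range is limited). The gripper opens to 87 mm and grips with 3 to 60 N. Pads are 19 mm wide; open, the fingers measure 117 mm over their backs; the gripper's body (75 mm by 190 mm) begins 51 mm behind the grasp point.
Start: joints at [1.255, 0.469, -0.049, 1.532, 0.024, 1.141, -0.082], TCP at [0.191, -0.647, 0.211] pointing down, gripper open.
Joint ranges: [-2.59, 2.59], [-0.33, 1.99], [-1.39, 1.29], [0.1, 2.45], [-1.04, 4.18], [0.21, 1.99], [-2.66, 2.66]. Speed limits (rad/s): [2.57, 2.57, 3.14, 3.14, 3.14, 3.14, 3.14].

INTERFACE

Orientations are given as a 3x3 rotation matrix whose columns are the frame's x, y, z axes.
In Python, from bench import readout, get_image, hand_in gives the robot as it stands.
- The arm moves only by the tool apply_moves, never from a script. Its argument "plan" is text: rows parted by semicolons, each of 6 numbers parted by spaces: the shift along the tool's x, y, z in m, then the turn, a rotation vector about the tool's x, y, z in degrees. A call has 1 to 10 rows; each row shifts and turns the commanded pose from where the row before left it, along the tool's axes as they then stand; what a row does not reach is not made up. A row lasts 1/10 s, in which the tool goes at most 50 mm and 8.59 degrees, less where a joint would pass 70% of its speed; a pose out of reach is approached as far as the arm can. A call is refused whole if a number of a shift passes 0.05 or a number of a turn 8.59, either way. A call with a gripper value outside its range is refused whole. "fingers" is the opening, from 0 (shut) to 1 (fully open), set as the call begins (left out, the last holds). The fingers move at their own pace and stop on an object; the grip force is fixed at half the most. Time passes only in rows, so rows that do not move let the fingers close. It gives the time, the measured TCP pose, the force, the opening and the grip force at its end, in the units of the state.
- readout.observe(): the state, without advancing time (a new reading comes with each control period).
- get_image(name): name is "side" or "top" or "wrist"; returns a dict with "img" (400x640x3 uint8, blue, green, red), "mtx" (3x3 intrinsics, pixels), "eye" and "orientation" of the camera in the world; the wrist camera has in their place "T_tool_cam" (4x4, takes a point from camera to tool coordinates, whose origin is the TCP and whose axes are the flange's). Camera axes: x right, y down, z forward; pixel columns grow to the right and rows downward; lengths in m; the calibration is good to about 2 mm. A picture is of the moment at which its call begins: read the wrist's pose just before it. There is no depth.
- hand_in(): hands the job in; it is judged then, once.
The state is a dict: "t": time; "q": joint angles; "joint_velocities": joint speeds; "joint_efforts": joint torques, N m; "eef_pos": TCP position; "tool_rot": TCP orientation; "force": force on the tool from outside, world axes, zero at the start; "wrist_torque": the same for the moment, N m; "width": finger opening in m; "gripper_force": force on a finger pad.
Only numpy, scipy, OpenCV 4.12 (cv2) and the standard library are available. Lean on these libraries where they do the work, as an engineer would, in place of code of your own. Each camera call takes 0.05 s, during which the arm holds its last target. There are 200 camera calls.

## Working session

There is one attempt and no reset: what is moved stays moved. The work goes in short steps, Python scripts to look and compute and a tool call to move; the robot and the scene stay as the last step left them, time stands still between calls to the robot, and variables do not carry over. Pictures are saved under pics/ and viewed, at most 10 in all, crops included, and the job is handed in when it is done.

Besides the shell and the picture viewer there is one more tool, called after "Request:" in YAML: its name, and indented under it one key for each argument. apply_moves: Moves the arm, as the interface text tells. Its arguments: {"type":"object","properties":{"plan":{"type":"string"},"fingers":{"type":"number"}},"required":["plan"]}

```bash
mkdir -p pics; cat > h.py <<'E'
import numpy as np, cv2, json
from bench import readout, get_image, hand_in
def snap(n,f):
    s=readout.observe(); d=get_image(n); cv2.imwrite(f'pics/{f}.png',d['img'])
    K=np.array(d['mtx'])
    if n=='wrist':
        T=np.eye(4);T[:3,:3]=np.array(s['tool_rot']).reshape(3,3);T[:3,3]=s['eef_pos'];T=T@np.array(d['T_tool_cam']);R=T[:3,:3];e=T[:3,3]
    else: R=np.array(d['orientation']).reshape(3,3);e=np.array(d['eye'])
    np.savez(f'pics/{f}.npz',K=K,R=R,e=e); return d['img']
def pz(f,u,v,z):
    c=np.load(f'pics/{f}.npz'); r=c['R']@np.linalg.inv(c['K'])@np.array([u,v,1.]); return c['e']+r*(z-c['e'][2])/r[2]
def proj(f,p):
    c=np.load(f'pics/{f}.npz'); q=c['K']@(c['R'].T@(np.array(p)-c['e'])); return q[:2]/q[2]
def st():
    s=readout.observe(); print({k:np.round(s[k],4).tolist() for k in s})
E
python3 - <<'E'
from h import *
snap('top','top0');snap('side','side0');st()
for f in('top0','side0'):
    c=np.load(f'pics/{f}.npz');print(c['e'],c['R'].round(3).tolist(),c['K'].tolist())
E
```

```text
{'t': 0.1, 'q': [1.2551, 0.4693, -0.0486, 1.5336, 0.0241, 1.141, -0.0823], 'joint_velocities': [-0.001, -0.0021, -0.0005, -0.0033, 0.001, -0.0013, 0.0003], 'joint_efforts': [0.0004, -50.9169, -0.0813, -23.6829, -0.0615, 0.0344, 0.0001], 'eef_pos': [0.1908, -0.6469, 0.2103], 'tool_rot': [[0.9592, 0.2829, -0.0005], [0.2829, -0.9591, 0.0016], [-0.0001, -0.0017, -1.0]], 'force': [0.6066, 0.2874, -0.3925], 'wrist_torque': [0.005, 0.0405, 0.0291], 'gripper_force': 0.0, 'width': 0.0867}
[0.49545575 0.00515844 1.32024022] [[0.023, -0.996, 0.083], [-1.0, -0.022, 0.015], [-0.013, -0.084, -0.996]] [[498.28207701073, 0.0, 316.979931851704], [0.0, 498.28207701073, 201.1241260247323], [0.0, 0.0, 1.0]]
[-0.01058134  1.01260812  0.84735889] [[-0.863, -0.268, 0.427], [-0.505, 0.471, -0.723], [-0.007, -0.84, -0.542]] [[490.26003446663924, 0.0, 315.190696186195], [0.0, 490.26003446663924, 200.9851532984778], [0.0, 0.0, 1.0]]
```

View pics/top0.png

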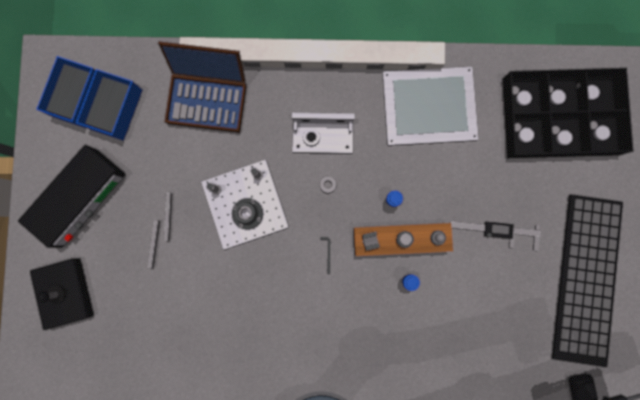

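View pics/side0.png

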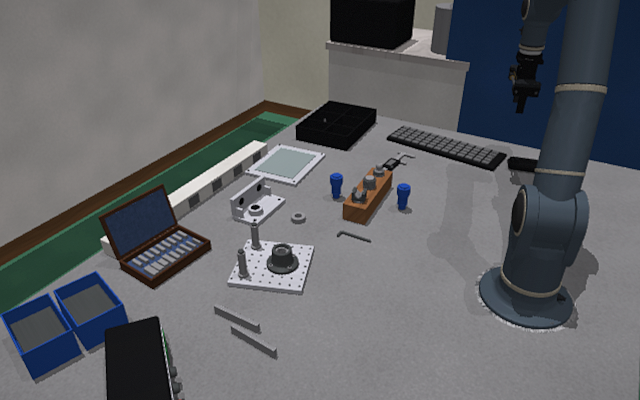

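Top view: the rack holds three heads, at (371,241), which looks square, at (405,239), round and wide, and at (438,238), round and smaller. The jack mouth is near (247,212). There are blue look-alikes at (395,199) and (411,282). I expect the middle one is the spindle, so I'll confirm with a crop.

```bash
python3 - <<'E'
from h import *
t=cv2.imread('pics/top0.png');s=cv2.imread('pics/side0.png')
a=cv2.resize(t[215:265,345:460],(780,340),interpolation=cv2.INTER_CUBIC)
b=cv2.resize(s[155:225,335:400],(240,258),interpolation=cv2.INTER_CUBIC)
c=cv2.resize(t[185:240,210:290],(375,258),interpolation=cv2.INTER_CUBIC)
o=np.zeros((600,780,3),np.uint8);o[:340]=a;o[341:599,:240]=b;o[341:599,245:620]=c
cv2.imwrite('pics/c1.png',o)
print('head',pz('top0',405,239,.09),'jack',pz('top0',247,213,.065),'L',pz('top0',371,241,.09),'R',pz('top0',438,238,.09))
E
```

```text
head [ 0.50988489 -0.19512875  0.09      ] jack [0.56639671 0.19977766 0.065     ] L [ 0.50303269 -0.11180521  0.09      ] R [ 0.5142234  -0.27592444  0.09      ]
```

View pics/c1.png

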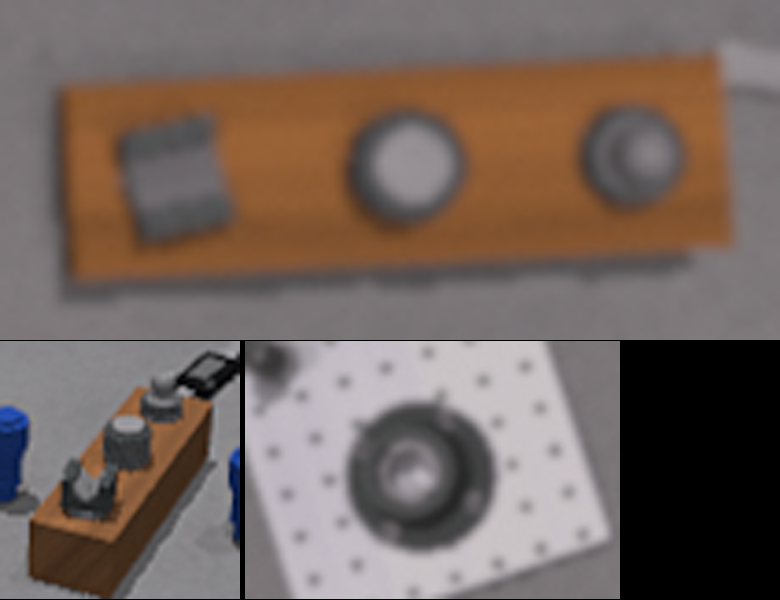

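The crop confirms it: the middle head at (405.5,239) is the round, knurled, flat-topped one. The left one (371,241) has the V groove and the right one (438,238) has the ball. Spindle ≈ (0.510,-0.195), 20 mm head above the rack.

```bash
cat >> h.py <<'E'
from scipy.spatial.transform import Rotation as Ro
def rows(p,yaw,n,R=None,p0=None):
    "n equal rows to world p, tool pointing down, tool y axis at angle yaw (deg, world)"
    s=readout.observe(); R=np.array(s['tool_rot']).reshape(3,3); p0=np.array(s['eef_pos'])
    a=np.radians(yaw); y=np.array([np.cos(a),np.sin(a),0]); z=np.array([0,0,-1.]); T=np.c_[np.cross(y,z),y,z]
    w=Ro.from_matrix(R.T@T).as_rotvec()/n; d=(np.array(p)-p0)/n
    print('tilt/turn per row',np.degrees(w).round(2))
    for i in range(n):
        print(*( (R@Ro.from_rotvec(w*i).as_matrix()).T@d).round(4),*np.degrees(w).round(2),end='; ')
    print()
E
python3 - <<'E'
from h import *
rows([.50,-.195,.23],4,16)
print(get_image('wrist')['T_tool_cam'])
E
```

```text
tilt/turn per row [-0.01 -0.   -4.85]
0.0265 -0.0216 -0.0012 -0.01 -0.0 -4.85; 0.0283 -0.0193 -0.0012 -0.01 -0.0 -4.85; 0.0298 -0.0168 -0.0012 -0.01 -0.0 -4.85; 0.0311 -0.0143 -0.0012 -0.01 -0.0 -4.85; 0.0322 -0.0116 -0.0012 -0.01 -0.0 -4.85; 0.0331 -0.0088 -0.0012 -0.01 -0.0 -4.85; 0.0337 -0.006 -0.0012 -0.01 -0.0 -4.85; 0.0341 -0.0031 -0.0012 -0.01 -0.0 -4.85; 0.0342 -0.0002 -0.0012 -0.01 -0.0 -4.85; 0.0341 0.0027 -0.0012 -0.01 -0.0 -4.85; 0.0338 0.0055 -0.0012 -0.01 -0.0 -4.85; 0.0332 0.0084 -0.0012 -0.01 -0.0 -4.85; 0.0324 0.0111 -0.0012 -0.01 -0.0 -4.85; 0.0313 0.0138 -0.0012 -0.01 -0.0 -4.85; 0.03 0.0164 -0.0012 -0.01 -0.0 -4.85; 0.0285 0.0189 -0.0012 -0.01 -0.0 -4.85; 
[[ 5.70598816e-04 -9.68218399e-01 -2.50105592e-01  6.86829675e-02]
 [ 9.99999836e-01  5.63980031e-04  9.81300747e-05 -8.18156256e-04]
 [ 4.60432158e-05 -2.50105607e-01  9.68218562e-01 -1.73331960e-01]
 [ 0.00000000e+00  0.00000000e+00  0.00000000e+00  1.00000000e+00]]
```

Request:
apply_moves:
  plan: "0.0265 -0.0216 -0.0012 0 0 -4.85; 0.0283 -0.0193 -0.0012 0 0 -4.85; 0.0298 -0.0168 -0.0012 0 0 -4.85; 0.0311 -0.0143 -0.0012 0 0 -4.85; 0.0322 -0.0116 -0.0012 0 0 -4.85; 0.0331 -0.0088 -0.0012 0 0 -4.85; 0.0337 -0.006 -0.0012 0 0 -4.85; 0.0341 -0.0031 -0.0012 0 0 -4.85; 0.0342 -0.0002 -0.0012 0 0 -4.85; 0.0341 0.0027 -0.0012 0 0 -4.85"
  fingers: 1

```text
t: 1.15
eef_pos: [0.3848, -0.3637, 0.2232]
tool_rot: [[0.421, 0.907, -0.0], [0.907, -0.421, 0.0], [-0.0, -0.0, -1.0]]
force: [0.6, -0.8, 0.1]
width: 0.0874
gripper_force: 0.0
```

Request:
apply_moves:
  plan: "0.0338 0.0055 -0.0012 0 0 -4.85; 0.0332 0.0084 -0.0012 0 0 -4.85; 0.0324 0.0111 -0.0012 0 0 -4.85; 0.0313 0.0138 -0.0012 0 0 -4.85; 0.03 0.0164 -0.0012 0 0 -4.85; 0.0285 0.0189 -0.0012 0 0 -4.85; 0 0 0 0 0 0; 0 0 0 0 0 0"

```text
t: 1.95
eef_pos: [0.5002, -0.195, 0.2302]
tool_rot: [[-0.072, 0.997, -0.001], [0.997, 0.072, -0.0], [-0.0, -0.001, -1.0]]
force: [-1.4, -0.3, -0.2]
width: 0.0874
gripper_force: 0.0
```

```bash
python3 - <<'E'
from h import *
st(); snap('wrist','w1')
print(proj('w1',[.51,-.195,.09]))
E
```

```text
{'t': 1.95, 'q': [0.738, 0.2727, -0.5384, 1.814, 0.156, 1.0975, 0.216], 'joint_velocities': [0.0266, -0.0039, 0.0365, 0.0074, 0.0056, 0.0011, -0.001], 'joint_efforts': [-1.4068, -36.1363, -4.396, -23.0523, -0.1879, 0.008, 0.0009], 'eef_pos': [0.5002, -0.195, 0.2302], 'tool_rot': [[-0.0715, 0.9974, -0.0006], [0.9974, 0.0715, -0.0001], [-0.0001, -0.0006, -1.0]], 'force': [-1.3649, -0.3245, -0.2291], 'wrist_torque': [-0.0931, -0.0493, -0.0163], 'gripper_force': 0.0, 'width': 0.0874}
[329.63366796 185.52623319]
```

View pics/w1.png

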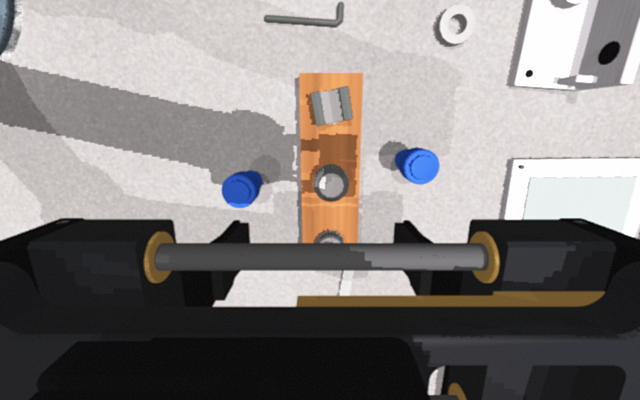

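The wrist view shows the flat-topped head between the blue ones, near (331,182), with the pad top clear of the fingers. I'll enlarge it to refine the position.

```bash
python3 - <<'E'
from h import *
t=cv2.imread('pics/w1.png')
cv2.imwrite('pics/c2.png',cv2.resize(t[150:220,290:370],(800,700),interpolation=cv2.INTER_CUBIC)[:600])
for p in [(.51,-.195)]:
  print([proj('w1',[p[0],p[1],z]).round(1) for z in(.09,.086,.056,.05)])
E
```

```text
[array([329.6, 185.5]), array([329.5, 184.8]), array([328.9, 179.5]), array([328.7, 178.6])]
```

View pics/c2.png

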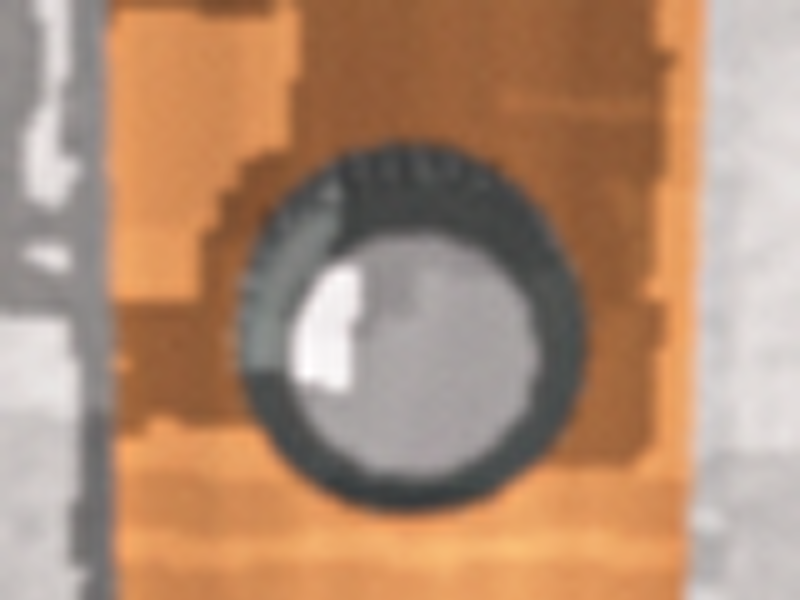

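The pad is centred at (331.5,185.5). Now I'll work out its position and the descent.

```bash
python3 - <<'E'
from h import *
p=pz('w1',331.5,185.5,.09);print(p)
rows([p[0],p[1],.086],4,1)
E
```

```text
[ 0.51207772 -0.19481944  0.09      ]
tilt/turn per row [-0.06  0.02 -0.03]
0.0006 0.0127 0.1441 -0.06 0.02 -0.03;
```

Request:
apply_moves:
  plan: "0 0.0125 0.02 0 0 0; 0 0 0.03 0 0 0; 0 0 0.03 0 0 0; 0 0 0.02 0 0 0; 0 0 0 0 0 0; 0 0 0 0 0 0"

```text
t: 2.6
eef_pos: [0.5123, -0.1959, 0.1307]
tool_rot: [[-0.068, 0.998, -0.0], [0.998, 0.068, -0.0], [-0.0, -0.0, -1.0]]
force: [0.1, 0.3, -0.1]
width: 0.0873
gripper_force: 0.0
```

```bash
python3 - <<'E'
from h import *
rows([.5121,-.1948,.085],4,1)
snap('wrist','w2');print(proj('w2',[.5121,-.1948,.09]))
t=cv2.imread('pics/w2.png');cv2.imwrite('pics/w2c.png',cv2.resize(t[100:260,220:440],(770,560)))
E
```

```text
tilt/turn per row [-0.02  0.02 -0.09]
0.0011 -0.0001 0.0457 -0.02 0.02 -0.09; 
[320.44488358 210.97966606]
```

View pics/w2c.png

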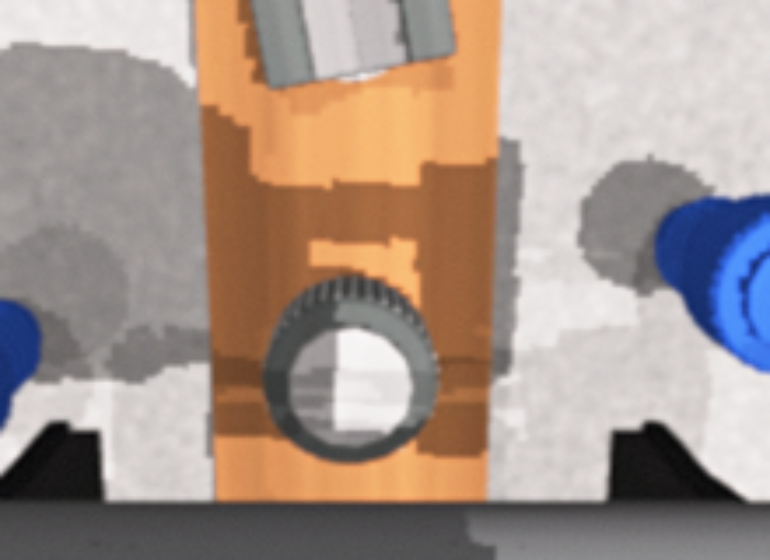

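The head is centred in the jaws, with the pad at about (320,209) against a prediction of (320,211). I'll descend and grip.

Request:
apply_moves:
  plan: "0.002 0 0.02 0 0 0; 0 0 0.02 0 0 0; 0 0 0.0055 0 0 0; 0 0 0 0 0 0; 0 0 0 0 0 0"

```text
t: 3.15
eef_pos: [0.5135, -0.193, 0.0863]
tool_rot: [[-0.07, 0.998, 0.002], [0.998, 0.07, -0.001], [-0.001, 0.002, -1.0]]
force: [-0.4, 0.2, -0.5]
width: 0.0873
gripper_force: 0.0
```

Request:
apply_moves:
  plan: "0 0 0 0 0 0; 0 0 0 0 0 0; 0 0 0 0 0 0; 0 0 0 0 0 0; 0 0 0 0 0 0; 0 0 0 0 0 0"
  fingers: 0

```text
t: 3.75
eef_pos: [0.5125, -0.1927, 0.085]
tool_rot: [[-0.07, 0.998, 0.0], [0.998, 0.07, -0.0], [-0.0, 0.0, -1.0]]
force: [0.0, 0.3, 0.1]
width: 0.0473
gripper_force: 0.0
```

Request:
apply_moves:
  plan: "0 0 0 0 0 0; 0 0 0 0 0 0; 0 0 0 0 0 0; 0 0 0 0 0 0"
  fingers: 0

```text
t: 4.15
eef_pos: [0.5125, -0.1927, 0.085]
tool_rot: [[-0.07, 0.998, 0.0], [0.998, 0.07, -0.0], [-0.0, 0.0, -1.0]]
force: [-0.3, 0.4, 0.4]
width: 0.015
gripper_force: 0.0
```

Request:
apply_moves:
  plan: "0 0 -0.01 0 0 0; 0 0 -0.02 0 0 0; 0 0 -0.03 0 0 0; 0 0 -0.03 0 0 0; 0 0 -0.02 0 0 0; 0 0 0 0 0 0; 0 0 0 0 0 0"

```text
t: 4.85
eef_pos: [0.5124, -0.1927, 0.1953]
tool_rot: [[-0.07, 0.998, 0.001], [0.998, 0.07, -0.001], [-0.001, 0.001, -1.0]]
force: [-0.9, -0.1, -1.0]
width: 0.0007
gripper_force: 0.0
```

```bash
python3 - <<'E'
from h import *
st()
print('jack est',pz('top0',244.8,212.5,.065),pz('top0',247,213,.015))
rows([.50,.19,.21],-56,16)
E
```

```text
{'t': 4.85, 'q': [0.7133, 0.3249, -0.5344, 1.8342, 0.1911, 1.0326, 0.1738], 'joint_velocities': [-0.0023, 0.0223, 0.009, 0.0264, -0.0001, -0.0016, -0.0009], 'joint_efforts': [-0.0599, -39.2558, -4.0254, -22.7743, -0.063, 0.0171, 0.0032], 'eef_pos': [0.5124, -0.1927, 0.1953], 'tool_rot': [[-0.0703, 0.9975, 0.0006], [0.9975, 0.0703, -0.0006], [-0.0007, 0.0006, -1.0]], 'force': [-0.8574, -0.1068, -1.0312], 'wrist_torque': [-0.0065, -0.1278, -0.0242], 'gripper_force': 0.0, 'width': 0.0007}
jack est [0.56753536 0.20539299 0.065     ] [0.5692225  0.20752993 0.015     ]
tilt/turn per row [0.   0.   3.75]
0.0239 0.0009 -0.0009 0.0 0.0 3.75; 0.0239 -0.0007 -0.0009 0.0 0.0 3.75; 0.0238 -0.0022 -0.0009 0.0 0.0 3.75; 0.0236 -0.0038 -0.0009 0.0 0.0 3.75; 0.0233 -0.0053 -0.0009 0.0 0.0 3.75; 0.0229 -0.0068 -0.0009 0.0 0.0 3.75; 0.0224 -0.0083 -0.0009 0.0 0.0 3.75; 0.0218 -0.0098 -0.0009 0.0 0.0 3.75; 0.0212 -0.0112 -0.0009 0.0 0.0 3.75; 0.0204 -0.0125 -0.0009 0.0 0.0 3.75; 0.0195 -0.0138 -0.0009 0.0 0.0 3.75; 0.0186 -0.0151 -0.0009 0.0 0.0 3.75; 0.0175 -0.0163 -0.0009 0.0 0.0 3.75; 0.0164 -0.0174 -0.0009 0.0 0.0 3.75; 0.0153 -0.0184 -0.0009 0.0 0.0 3.75; 0.014 -0.0194 -0.0009 0.0 0.0 3.75;
```

The fingers shut on nothing (width 0.7 mm), so the grasp missed. I need to look before doing anything else.

```bash
python3 - <<'E'
from h import *
snap('wrist','w3');snap('top','top1')
w=cv2.imread('pics/w3.png');t=cv2.imread('pics/top1.png')
o=np.zeros((600,800,3),np.uint8)
o[:400,:640]=w;o[400:600,:460]=cv2.resize(t[215:265,345:460],(460,200),interpolation=cv2.INTER_CUBIC)
cv2.imwrite('pics/m3.png',o)
print(proj('w3',[.5121,-.1948,.09]),proj('top1',[.5121,-.1948,.09]))
E
```

```text
[320.20685503 194.41359835] [404.87379624 238.09298714]
```

View pics/m3.png

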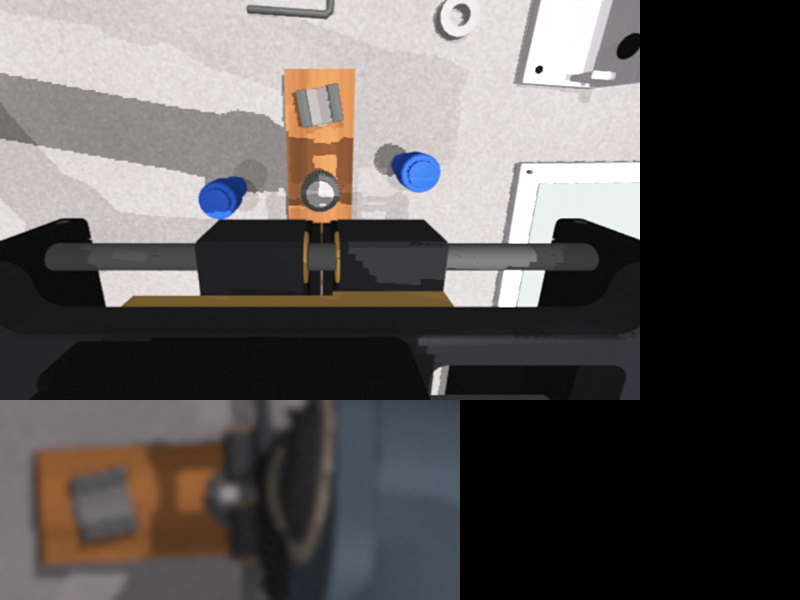

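```bash
python3 - <<'E'
from h import *
from scipy.optimize import least_squares
ob={'w1':(331.5,185.5),'w2':(320,209.1),'w3':(320,189.5),'top0':(405.7,239),'side0':(335+127/3.69,155+80/3.69)}
def sol(ks):
    f=lambda p:np.concatenate([proj(k,p)-ob[k] for k in ks])
    r=least_squares(f,[.5,-.2,.09]);print(ks,r.x.round(4),r.fun.round(1))
sol(['w1','w2','w3']);sol(['top0','side0']);sol(list(ob))
# finger tips in w2 and w3: tcp, tip projections
for f in('w1','w2','w3'):
    c=np.load(f'pics/{f}.npz');print(f,c['e'].round(4))
s=readout.observe();R=np.array(s['tool_rot']);p=np.array(s['eef_pos'])
for dz in(-.05,-.02,0,.006,.025): print(dz,proj('w3',p+R[:,2]*dz).round(1))
E
```

```text
['w1', 'w2', 'w3'] [ 0.5117 -0.1921  0.0918] [-0.1 -2.   0.1 -0.7 -0.   2.7]
['top0', 'side0'] [ 0.5099 -0.1966  0.0913] [ 0.  0. -0.  0.]
['w1', 'w2', 'w3', 'top0', 'side0'] [ 0.5115 -0.1924  0.0917] [-0.3 -1.8 -0.1 -0.4 -0.2  3.  -1.7 -0.7 -1.1  0.4]
w1 [ 0.4957 -0.1262  0.4035]
w2 [ 0.5081 -0.1269  0.304 ]
w3 [ 0.5079 -0.1237  0.3686]
-0.05 [318.9 269.1]
-0.02 [319.2 243.3]
0 [319.3 230.6]
0.006 [319.3 227.3]
0.025 [319.4 218. ]
```

```bash
python3 - <<'E'
from h import *
for f,p in(('w1',[.5002,-.195,.2302]),('w2',[.5123,-.1959,.1307])):
    K=np.load(f'pics/{f}.npz')['K'];print(K[0,0])
    for dz in(-.1,-.06,-.03,0,.025):
        y=np.array([.9975,.0705,0])*.0437
        print(dz,proj(f,p+y-[0,0,dz]).round(1),proj(f,p-y-[0,0,dz]).round(1))
s=readout.observe();print(s['width'],s['t'],s['gripper_force'])
t=cv2.imread('pics/w3.png');u=cv2.imread('pics/w2.png')
o=np.vstack([cv2.resize(u[170:270,200:440],(720,300)),cv2.resize(t[150:250,260:380],(360*2,300*2))[:300]])
cv2.imwrite('pics/m4.png',o)
E
```

```text
287.2519514021847
-0.1 [461.9 353.2] [177.5 352.7]
-0.06 [419.  282.4] [221.3 282.1]
-0.03 [400.8 252.4] [239.9 252.1]
0 [388.4 231.8] [252.7 231.6]
0.025 [380.6 219. ] [260.7 218.8]
287.2519514021847
-0.1 [461.8 353. ] [177.4 353.4]
-0.06 [419.  282.3] [221.3 282.6]
-0.03 [400.8 252.3] [239.9 252.5]
0 [388.3 231.7] [252.7 231.9]
0.025 [380.5 218.9] [260.6 219.1]
0.0002158882425797674 4.95 0.0
```

View pics/m4.png

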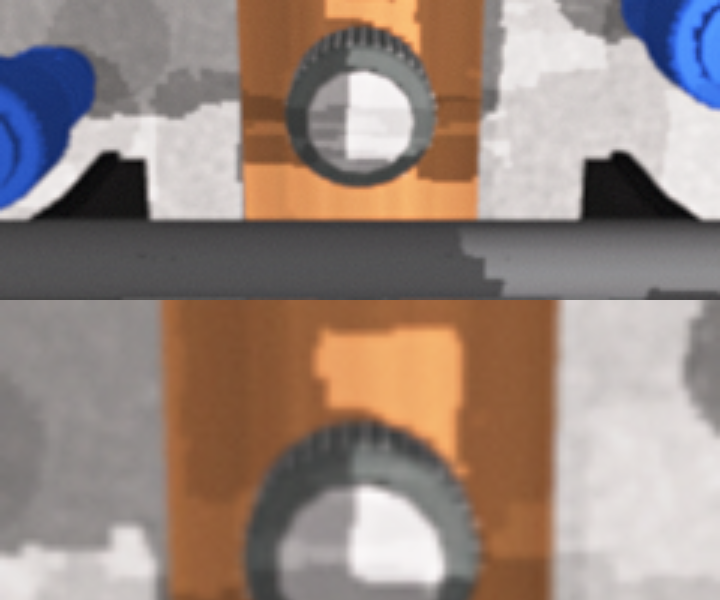

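The images agree on where the spindle is: (0.5115,-0.192), top at 0.091. The wrist view suggests the fingertips sit higher than I assumed, with the tip corner at about (395,222) against an expected (381,205). I'll open to about 61 mm, which is narrower than the rack, and feel for the rack top gently.

Request:
apply_moves:
  plan: "0 0 0 0 0 0; 0 0 0 0 0 0; 0 0 0 0 0 0; 0 0 0 0 0 0; 0 0 0 0 0 0; 0 0 0 0 0 0; 0 0 0 0 0 0; 0 0 0 0 0 0; 0 0 0 0 0 0"
  fingers: 0.72

```text
t: 5.85
eef_pos: [0.5125, -0.1926, 0.195]
tool_rot: [[-0.07, 0.998, 0.0], [0.998, 0.07, -0.0], [-0.0, 0.0, -1.0]]
force: [0.1, 0.3, 0.5]
width: 0.0601
gripper_force: 0.0
```

Request:
apply_moves:
  plan: "0 -0.0005 0.03 0 0 0; 0 0 0.03 0 0 0; 0 0 0.03 0 0 0; 0 0 0.015 0 0 0; 0 0 0.003 0 0 0; 0 0 0 0 0 0; 0 0 0 0 0 0"

```text
t: 6.55
eef_pos: [0.5132, -0.1929, 0.0883]
tool_rot: [[-0.07, 0.998, 0.003], [0.998, 0.07, -0.001], [-0.001, 0.002, -1.0]]
force: [0.5, 0.4, 0.8]
width: 0.063
gripper_force: 0.0
```

Request:
apply_moves:
  plan: "0 0 0.002 0 0 0; 0 0 0.002 0 0 0; 0 0 0.002 0 0 0; 0 0 0 0 0 0; 0 0 0 0 0 0"

```text
t: 7.05
eef_pos: [0.512, -0.1927, 0.0809]
tool_rot: [[-0.07, 0.998, -0.0], [0.998, 0.07, 0.0], [0.0, -0.0, -1.0]]
force: [-0.8, -0.6, -0.3]
width: 0.0627
gripper_force: 0.0
```

Request:
apply_moves:
  plan: "0 0 0.0015 0 0 0; 0 0 0.0015 0 0 0; 0 0 0 0 0 0; 0 0 0 0 0 0"

```text
t: 7.45
eef_pos: [0.512, -0.1927, 0.0779]
tool_rot: [[-0.07, 0.998, -0.0], [0.998, 0.07, 0.0], [0.0, -0.0, -1.0]]
force: [0.6, -0.2, -0.2]
width: 0.0626
gripper_force: 0.0
```

There's no contact 3 mm below the nominal touch height, so the tips really are higher. I'll keep feeling downward.

Request:
apply_moves:
  plan: "0 0 0.002 0 0 0; 0 0 0.002 0 0 0; 0 0 0.002 0 0 0; 0 0 0.002 0 0 0; 0 0 0.002 0 0 0; 0 0 0 0 0 0"

```text
t: 8.05
eef_pos: [0.5118, -0.1926, 0.0676]
tool_rot: [[-0.07, 0.998, -0.001], [0.998, 0.07, 0.0], [0.0, -0.001, -1.0]]
force: [-0.0, 0.0, 0.1]
width: 0.0626
gripper_force: 0.0
```

```bash
python3 - <<'E'
from h import *
st()
s=readout.observe();R=np.array(s['tool_rot']);p=np.array(s['eef_pos'])
snap('side','side1')
a=proj('side1',p+R[:,2]*.025);b=proj('side1',p-R[:,2]*.015);print(a,b)
img=cv2.imread('pics/side1.png');u,v=int(a[0]),int(a[1])
c=cv2.resize(img[v-60:v+40,u-65:u+65],(780,600),interpolation=cv2.INTER_CUBIC)
for q,col in((a,(0,0,255)),(b,(0,255,255))):
    cv2.circle(c,(int((q[0]-u+65)*6),int((q[1]-v+60)*6)),5,col,1)
cv2.imwrite('pics/s1c.png',c)
E
```

```text
{'t': 8.05, 'q': [0.6548, 0.4809, -0.4781, 1.9525, 0.3075, 0.7798, 0.0724], 'joint_velocities': [0.0018, -0.004, 0.0003, -0.0043, -0.0021, 0.0027, 0.0016], 'joint_efforts': [-0.0357, -42.6652, -4.6889, -17.4349, -0.0349, 0.0154, -0.0086], 'eef_pos': [0.5118, -0.1926, 0.0676], 'tool_rot': [[-0.0704, 0.9975, -0.0005], [0.9975, 0.0704, 0.0001], [0.0002, -0.0005, -1.0]], 'force': [-0.0355, 0.0312, 0.0821], 'wrist_torque': [-0.0376, -0.1013, -0.0037], 'gripper_force': 0.0, 'width': 0.0626}
[367.46801483 190.60620578] [368.11756246 179.5430396 ]
```

View pics/s1c.png

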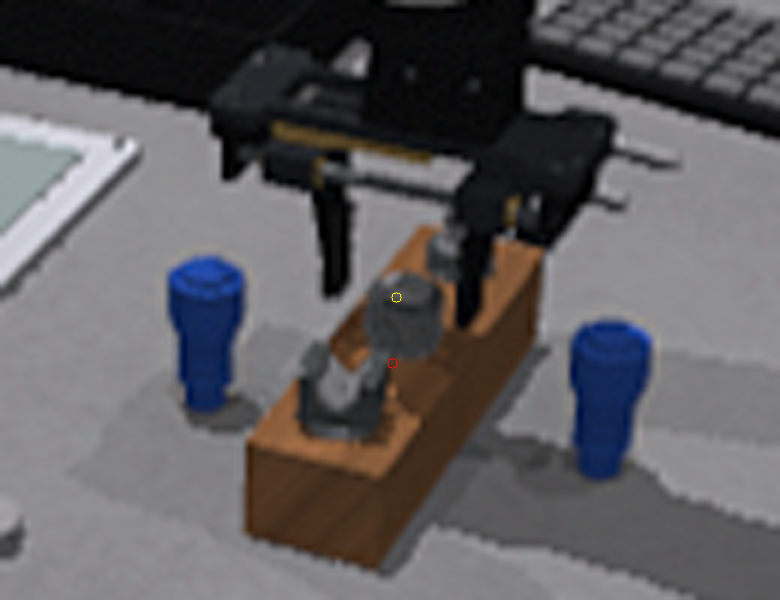

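The side view settles it: the tips, at crop (335,297) and (467,325), hang about 74 mm above the table and level with the head's upper half, with the TCP at 0.068. So the tips stand roughly 6 mm *behind* the TCP rather than 25 mm ahead. They straddle the right spindle. I'll continue down to feel the rack top and calibrate.

Request:
apply_moves:
  plan: "0 0 0.002 0 0 0; 0 0 0.002 0 0 0; 0 0 0.002 0 0 0; 0 0 0.002 0 0 0; 0 0 0.002 0 0 0; 0 0 0 0 0 0; 0 0 0 0 0 0"

```text
t: 8.8
eef_pos: [0.512, -0.1927, 0.0579]
tool_rot: [[-0.07, 0.998, -0.0], [0.998, 0.07, 0.0], [0.0, -0.0, -1.0]]
force: [1.0, -0.5, 0.3]
width: 0.0624
gripper_force: 0.0
```

Request:
apply_moves:
  plan: "0 0 0.002 0 0 0; 0 0 0.002 0 0 0; 0 0 0 0 0 0; 0 0 0 0 0 0"

```text
t: 9.2
eef_pos: [0.512, -0.1926, 0.0539]
tool_rot: [[-0.07, 0.998, -0.0], [0.998, 0.07, 0.0], [0.0, -0.0, -1.0]]
force: [0.5, 0.2, -0.3]
width: 0.0625
gripper_force: 0.0
```

Request:
apply_moves:
  plan: "0 0 0.0015 0 0 0; 0 0 0.0015 0 0 0; 0 0 0 0 0 0; 0 0 0 0 0 0"

```text
t: 9.6
eef_pos: [0.512, -0.1927, 0.0509]
tool_rot: [[-0.07, 0.998, -0.0], [0.998, 0.07, -0.0], [-0.0, -0.0, -1.0]]
force: [-0.2, -0.3, 1.0]
width: 0.0626
gripper_force: 0.0
```

The tips should now be just above the rack top, so I'll close here.

Request:
apply_moves:
  plan: "0 0 -0.002 0 0 0; 0 0 0 0 0 0; 0 0 0 0 0 0; 0 0 0 0 0 0; 0 0 0 0 0 0; 0 0 0 0 0 0; 0 0 0 0 0 0"
  fingers: 0

```text
t: 10.3
eef_pos: [0.5112, -0.1928, 0.053]
tool_rot: [[-0.07, 0.998, -0.002], [0.998, 0.07, -0.0], [-0.0, -0.002, -1.0]]
force: [-3.8, 0.7, 4.1]
width: 0.0392
gripper_force: 30.0
```

Gripped: 39.2 mm at 30 N. The origin is 47 mm below the TCP. Lifting.

Request:
apply_moves:
  plan: "0 0 -0.005 0 0 0; 0 0 -0.015 0 0 0; 0 0 -0.03 0 0 0; 0 0 -0.03 0 0 0; 0 0 -0.03 0 0 0; 0 0 -0.015 0 0 0; 0 0 0 0 0 0; 0 0 0 0 0 0"

```text
t: 11.1
eef_pos: [0.5117, -0.1925, 0.1778]
tool_rot: [[-0.07, 0.998, 0.0], [0.998, 0.07, -0.0], [-0.0, 0.0, -1.0]]
force: [-1.0, -0.1, -5.3]
width: 0.0393
gripper_force: 30.0
```

```bash
python3 - <<'E'
from h import *
from scipy.optimize import least_squares
st(); w=snap('wrist','w5');snap('top','top2')
# jack mouth: refine via side0 & top0 dark bore vs rim. print threshold ellipse candidates
t=cv2.imread('pics/top0.png');s=cv2.imread('pics/side0.png')
o=np.zeros((600,800,3),np.uint8)
o[:400,:400]=cv2.resize(t[192:232,227:267],(400,400),interpolation=cv2.INTER_CUBIC)
o[:400,400:]=cv2.resize(s[235:275,263:303],(400,400),interpolation=cv2.INTER_CUBIC)
cv2.imwrite('pics/jack.png',o)
for f in('top0','side0'):print(f,proj(f,[.5675,.204,.065]),proj(f,[.5675,.204,.015]))
rows([.48,.19,.20],-56,15)
E
```

```text
{'t': 11.1, 'q': [0.7107, 0.3433, -0.5335, 1.8548, 0.2052, 0.9979, 0.1613], 'joint_velocities': [-0.0038, 0.0253, 0.0086, 0.0233, 0.0002, 0.0048, 0.0009], 'joint_efforts': [-0.0769, -42.4116, -4.5917, -24.2599, -0.0485, -0.0416, 0.0036], 'eef_pos': [0.5117, -0.1925, 0.1778], 'tool_rot': [[-0.0704, 0.9975, 0.0001], [0.9975, 0.0704, -0.0001], [-0.0001, 0.0, -1.0]], 'force': [-0.9912, -0.0901, -5.3498], 'wrist_torque': [-0.0194, -0.0117, -0.0146], 'gripper_force': 29.9973, 'width': 0.0393}
top0 [245.34916212 212.52645245] [248.31689593 213.684756  ]
side0 [281.970232   248.13364053] [282.81421039 263.18189185]
tilt/turn per row [-0.01  0.    4.  ]
0.0256 -0.0003 -0.0015 -0.01 0.0 4.0; 0.0255 -0.002 -0.0015 -0.01 0.0 4.0; 0.0253 -0.0038 -0.0015 -0.01 0.0 4.0; 0.025 -0.0056 -0.0015 -0.01 0.0 4.0; 0.0245 -0.0073 -0.0015 -0.01 0.0 4.0; 0.0239 -0.009 -0.0015 -0.01 0.0 4.0; 0.0233 -0.0107 -0.0015 -0.01 0.0 4.0; 0.0225 -0.0122 -0.0015 -0.01 0.0 4.0; 0.0215 -0.0138 -0.0015 -0.01 0.0 4.0; 0.0205 -0.0153 -0.0015 -0.01 0.0 4.0; 0.0194 -0.0167 -0.0015 -0.01 0.0 4.0; 0.0182 -0.018 -0.0015 -0.01 0.0 4.0; 0.0169 -0.0192 -0.0015 -0.01 0.0 4.0; 0.0155 -0.0203 -0.0015 -0.01 0.0 4.0; 0.0141 -0.0214 -0.0016 -0.01 0.0 4.0;
```

Holding about 0.54 kg. Now I'll carry it to where the wrist camera sees the jack ahead of the tool (tool x points along +y).

```bash
python3 - <<'E'
from h import *
rows([.568,.125,.200],4,10)
E
```

```text
tilt/turn per row [-0.01 -0.01  0.  ]
0.0313 0.0079 -0.0023 -0.01 -0.01 0.0; 0.0313 0.0079 -0.0023 -0.01 -0.01 0.0; 0.0313 0.0079 -0.0023 -0.01 -0.01 0.0; 0.0313 0.0079 -0.0023 -0.01 -0.01 0.0; 0.0313 0.0079 -0.0023 -0.01 -0.01 0.0; 0.0313 0.0079 -0.0023 -0.01 -0.01 0.0; 0.0313 0.0079 -0.0023 -0.01 -0.01 0.0; 0.0313 0.0079 -0.0023 -0.01 -0.01 0.0; 0.0313 0.0079 -0.0023 -0.01 -0.01 0.0; 0.0313 0.0079 -0.0023 -0.01 -0.01 0.0;
```

Request:
apply_moves:
  plan: "0.015 0.004 -0.005 0 0 0; 0.025 0.006 -0.005 0 0 0; 0.035 0.009 -0.005 0 0 0; 0.035 0.009 -0.005 0 0 0; 0.035 0.009 -0.002 0 0 0; 0.035 0.009 0 0 0 0; 0.035 0.009 0 0 0 0; 0.035 0.009 0 0 0 0; 0.035 0.009 0 0 0 0; 0.028 0.006 0 0 0 0"

```text
t: 12.2
eef_pos: [0.568, 0.1294, 0.1996]
tool_rot: [[-0.073, 0.997, -0.001], [0.997, 0.073, 0.002], [0.002, -0.001, -1.0]]
force: [-0.5, -0.5, -3.9]
width: 0.039
gripper_force: 30.0
```

Request:
apply_moves:
  plan: "0 0 0 0 0 0; 0 0 0 0 0 0; 0 0 0 0 0 0; 0 0 0 0 0 0"

```text
t: 12.6
eef_pos: [0.5687, 0.1239, 0.1996]
tool_rot: [[-0.068, 0.998, -0.001], [0.998, 0.068, -0.001], [-0.001, -0.001, -1.0]]
force: [-0.8, -0.2, -4.1]
width: 0.0393
gripper_force: 30.0
```

```bash
python3 - <<'E'
from h import *
st(); w=snap('wrist','w6')
q=proj('w6',[.5675,.204,.065]);print(q)
# scale px of rim at that depth
print(proj('w6',[.5675+.0255,.204,.065])-q, proj('w6',[.5675+.0165,.204,.065])-q)
u,v=q.round().astype(int)
c=cv2.resize(w[max(v-45,0):v+45,u-60:u+60],(800,600),interpolation=cv2.INTER_CUBIC)
cv2.imwrite('pics/w6c.png',c);print(u-60,max(v-45,0))
E
```

```text
{'t': 12.6, 'q': [0.1972, 0.3992, -0.6339, 1.7464, 0.2642, 1.0832, -0.456], 'joint_velocities': [0.0053, -0.0025, -0.0032, -0.0043, -0.0022, -0.0021, 0.0008], 'joint_efforts': [-0.4478, -43.7865, -6.2858, -24.1484, -0.0777, 0.0035, -0.0007], 'eef_pos': [0.5687, 0.1239, 0.1996], 'tool_rot': [[-0.0684, 0.9977, -0.0006], [0.9977, 0.0684, -0.0008], [-0.0007, -0.0007, -1.0]], 'force': [-0.8195, -0.2448, -4.12], 'wrist_torque': [-0.0243, -0.1305, 0.0176], 'gripper_force': 29.9979, 'width': 0.0393}
[325.04291468 109.94589113]
[24.70254812  1.78039889] [15.99214789  1.15260993]
265 65
```

View pics/w6c.png

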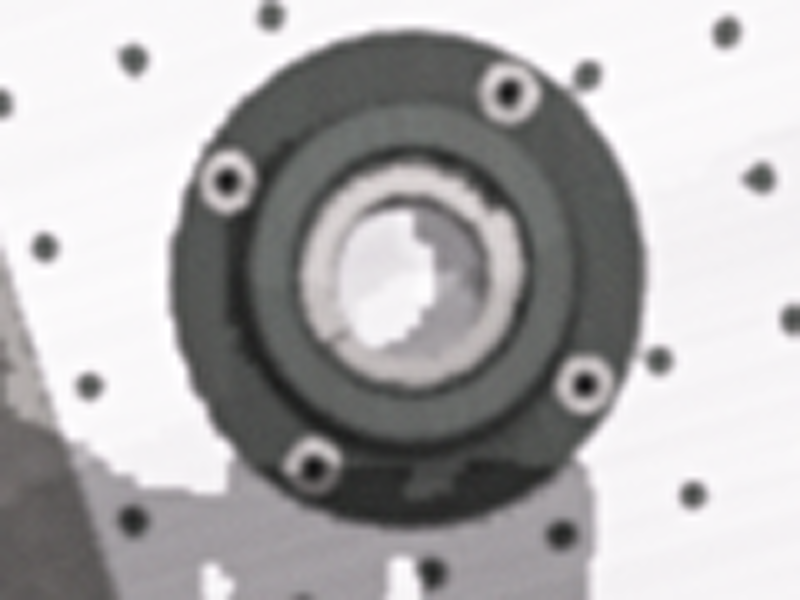

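The enlarged view shows the bore and body circles both centred at crop (413.5,271.5), which is pixel (326.9,105.6). That's within about 4 mm of the estimate from the top view. I'll convert it to a position, and find the held nose in the wrist view by comparing two frames with different backgrounds.

```bash
python3 - <<'E'
from h import *
print('mouth',pz('w6',326.9,105.6,.065))
a=cv2.imread('pics/w5.png').astype(int);b=cv2.imread('pics/w6.png').astype(int)
m=(abs(a-b).sum(2)<30)
for v in range(180,226,3): print(v,''.join('#' if x else '.' for x in m[v,285:356]))
s=readout.observe();R=np.array(s['tool_rot']);p=np.array(s['eef_pos'])
for dz,r in((.047,.0085),(.0435,.0114),(.031,.0114),(.031,.0152)):
    f=lambda x,y:proj('w6',p+R@[x,y,dz]).round(1)
    print(dz,r,'front',f(r,0),'L/R',f(0,-r),f(0,r))
E
```

```text
mouth [0.56908902 0.20838995 0.065     ]
180 ...................................############........................
183 ......................................######...........................
186 ...............................####..###........#......................
189 .........................#..........#..................................
192 .......................................................................
195 .......................................................................
198 .......................................................................
201 ...............................#.......................................
204 .........................#.............................................
207 .....................................................................#.
210 .......................................................................
213 .......................................................................
216 .......................................................................
219 #......................................................................
222 .#.....................................................................
225 ###...................................................................#
0.047 0.0085 front [320.7 199.7] L/R [310.1 210. ] [331.3 210. ]
0.0435 0.0114 front [320.7 197.3] L/R [306.3 211.3] [335.1 211.3]
0.031 0.0114 front [320.7 201.7] L/R [305.4 216.4] [335.9 216.4]
0.031 0.0152 front [320.7 196.7] L/R [300.3 216.3] [341.  216.4]
```

Wrist gives (0.5691,0.2084). The top-camera offset from the rack gives (0.569,0.209), so they agree. Next I move above the mouth while turning forward 75°, to leave wrist range for the backward turn.

```bash
python3 - <<'E'
from h import *
rows([.5691,.2087,.170],-71,10)
b=cv2.imread('pics/w6.png');a=cv2.imread('pics/w5.png')
g=cv2.cvtColor(b,6);h=cv2.cvtColor(a,6)
print('w6',g[180:226,320].tolist());print('w5',h[180:226,320].tolist())
print(g[211,290:352].tolist())
E
```

```text
tilt/turn per row [0.   0.   7.49]
0.0085 0.0006 0.003 0.0 0.0 7.49; 0.0085 -0.0005 0.003 0.0 0.0 7.49; 0.0083 -0.0016 0.003 0.0 0.0 7.49; 0.0081 -0.0027 0.003 0.0 0.0 7.49; 0.0076 -0.0037 0.003 0.0 0.0 7.49; 0.0071 -0.0047 0.003 0.0 0.0 7.49; 0.0064 -0.0055 0.003 0.0 0.0 7.49; 0.0056 -0.0063 0.003 0.0 0.0 7.49; 0.0048 -0.007 0.003 0.0 0.0 7.49; 0.0038 -0.0076 0.003 0.0 0.0 7.49; 
w6 [151, 151, 153, 149, 148, 134, 111, 106, 103, 104, 131, 170, 177, 175, 173, 173, 171, 158, 157, 146, 101, 75, 80, 82, 93, 92, 83, 76, 67, 45, 36, 31, 33, 38, 34, 32, 33, 35, 34, 35, 34, 35, 36, 36, 38, 38]
w5 [144, 141, 131, 126, 127, 127, 127, 129, 128, 128, 127, 129, 130, 121, 92, 73, 69, 64, 68, 72, 90, 103, 111, 117, 125, 110, 105, 110, 95, 66, 53, 48, 50, 51, 47, 48, 47, 52, 49, 48, 49, 49, 50, 53, 55, 56]
[153, 158, 160, 159, 154, 149, 149, 152, 158, 157, 159, 162, 157, 130, 87, 73, 73, 70, 61, 58, 64, 70, 61, 41, 34, 45, 65, 68, 51, 39, 31, 45, 66, 69, 54, 36, 35, 51, 68, 67, 53, 39, 47, 60, 70, 75, 70, 72, 75, 89, 119, 145, 151, 152, 155, 157, 158, 156, 155, 150, 148, 146]
```

Request:
apply_moves:
  plan: "0.0085 0.0006 0.003 0 0 7.49; 0.0085 -0.0005 0.003 0 0 7.49; 0.0083 -0.0016 0.003 0 0 7.49; 0.0081 -0.0027 0.003 0 0 7.49; 0.0076 -0.0037 0.003 0 0 7.49; 0.0071 -0.0047 0.003 0 0 7.49; 0.0064 -0.0055 0.003 0 0 7.49; 0.0056 -0.0063 0.003 0 0 7.49; 0.0048 -0.007 0.003 0 0 7.49; 0.0038 -0.0076 0.003 0 0 7.49"

```text
t: 13.65
eef_pos: [0.569, 0.2095, 0.1699]
tool_rot: [[0.947, 0.321, 0.0], [0.321, -0.947, -0.0], [-0.0, 0.0, -1.0]]
force: [-0.0, 0.1, -4.6]
width: 0.0392
gripper_force: 30.0
```

Request:
apply_moves:
  plan: "0 0 0.01 0 0 0; 0 0 0.01 0 0 0; 0 0 0.01 0 0 0; 0 0 0.01 0 0 0; 0 0 0 0 0 0; 0 0 0 0 0 0"

```text
t: 14.25
eef_pos: [0.5689, 0.2096, 0.1296]
tool_rot: [[0.945, 0.328, -0.001], [0.328, -0.945, -0.0], [-0.001, -0.0, -1.0]]
force: [-0.5, 0.1, -4.5]
width: 0.0395
gripper_force: 30.0
```

```bash
python3 - <<'E'
from h import *
st(); rows([.5691,.2087,.110],-71,1)
E
```

```text
{'t': 14.25, 'q': [-0.1593, 0.4639, -0.3526, 1.7715, 0.1923, 0.9405, -1.8285], 'joint_velocities': [-0.0025, -0.0122, -0.0043, -0.0184, -0.0004, -0.0017, -0.002], 'joint_efforts': [0.0957, -48.6227, -3.6661, -22.0364, -0.0004, -0.0139, 0.002], 'eef_pos': [0.5689, 0.2096, 0.1296], 'tool_rot': [[0.9448, 0.3277, -0.0005], [0.3277, -0.9448, -0.0002], [-0.0006, -0.0, -1.0]], 'force': [-0.5069, 0.0927, -4.5226], 'wrist_torque': [-0.0009, -0.036, 0.0056], 'gripper_force': 29.9969, 'width': 0.0395}
tilt/turn per row [-0.    0.03  0.13]
-0.0001 0.0009 0.0196 -0.0 0.03 0.13;
```

Request:
apply_moves:
  plan: "0 0.0005 0.006 0 0 0; 0 0 0.006 0 0 0; 0 0 0.005 0 0 0; 0 0 0.003 0 0 0; 0 0 0.002 0 0 0; 0 0 0 0 0 0"

```text
t: 14.85
eef_pos: [0.5689, 0.2094, 0.1076]
tool_rot: [[0.945, 0.328, -0.0], [0.328, -0.945, -0.0], [-0.0, 0.0, -1.0]]
force: [0.2, 0.7, -4.6]
width: 0.0396
gripper_force: 30.0
```

Request:
apply_moves:
  plan: "0 0 0.002 0 0 0; 0 0 0.002 0 0 0; 0 0 0.001 0 0 0; 0 0 0 0 0 0"

```text
t: 15.25
eef_pos: [0.5695, 0.2095, 0.1031]
tool_rot: [[0.945, 0.328, 0.001], [0.328, -0.945, 0.0], [0.001, 0.0, -1.0]]
force: [1.1, -0.5, -4.6]
width: 0.0394
gripper_force: 30.0
```

Request:
apply_moves:
  plan: "0 0 0.002 0 0 0; 0 0 0.002 0 0 0; 0 0 0.002 0 0 0; 0 0 0.001 0 0 0; 0 0 0 0 0 0"

```text
t: 15.75
eef_pos: [0.5694, 0.209, 0.0958]
tool_rot: [[0.945, 0.327, 0.001], [0.327, -0.945, -0.0], [0.0, 0.001, -1.0]]
force: [2.0, -1.0, -5.2]
width: 0.0391
gripper_force: 30.0
```

Request:
apply_moves:
  plan: "0 0 0.001 0 0 0; 0 0 0.001 0 0 0; 0 0 0 0 0 0"

```text
t: 16.05
eef_pos: [0.5694, 0.2091, 0.094]
tool_rot: [[0.945, 0.328, 0.001], [0.328, -0.945, -0.0], [0.001, 0.001, -1.0]]
force: [2.5, -2.1, -5.1]
width: 0.0391
gripper_force: 30.0
```

The nose is in the core. The lateral force points toward +x/−y, so I'll nudge that way and continue.

Request:
apply_moves:
  plan: "0.0003 0.0008 0.001 0 0 0; 0 0 0.001 0 0 0; 0 0 0 0 0 0"

```text
t: 16.35
eef_pos: [0.5695, 0.2089, 0.0917]
tool_rot: [[0.945, 0.328, -0.0], [0.328, -0.945, 0.0], [-0.0, -0.0, -1.0]]
force: [2.6, -0.9, -4.9]
width: 0.0388
gripper_force: 30.0
```

Request:
apply_moves:
  plan: "0 0 0.001 0 0 0; 0 0 0.001 0 0 0; 0 0 0 0 0 0"

```text
t: 16.65
eef_pos: [0.5695, 0.2089, 0.0898]
tool_rot: [[0.945, 0.328, -0.0], [0.328, -0.945, 0.0], [-0.0, -0.0, -1.0]]
force: [2.8, -1.0, -4.4]
width: 0.0393
gripper_force: 30.0
```

Request:
apply_moves:
  plan: "0.0006 0.0003 0.001 0 0 0; 0 0 0.001 0 0 0; 0 0 0 0 0 0"

```text
t: 16.95
eef_pos: [0.5698, 0.2089, 0.0878]
tool_rot: [[0.945, 0.328, -0.001], [0.328, -0.945, -0.0], [-0.001, -0.0, -1.0]]
force: [0.5, -0.8, -3.2]
width: 0.0396
gripper_force: 30.0
```

Request:
apply_moves:
  plan: "0 0 0.001 0 0 0; 0 0 0 0 0 0"

```text
t: 17.15
eef_pos: [0.5702, 0.2091, 0.0877]
tool_rot: [[0.945, 0.328, 0.0], [0.328, -0.945, 0.0], [0.0, -0.0, -1.0]]
force: [-1.1, -1.2, 2.8]
width: 0.0393
gripper_force: 30.0
```

Seated: force rose to +2.8 N (about 8 N press) with the origin about 24 mm below the mouth, inside the stated 20–26. I'll turn backward, following the climb at 0.27 mm per 8°.

Request:
apply_moves:
  plan: "0 0 -0.00025 0 0 -8; 0 0 -0.00027 0 0 -8; 0 0 -0.00027 0 0 -8; 0 0 -0.00027 0 0 -8; 0 0 -0.00027 0 0 -8; 0 0 0 0 0 0"

```text
t: 17.75
eef_pos: [0.5702, 0.2098, 0.0889]
tool_rot: [[0.513, 0.858, 0.0], [0.858, -0.513, 0.002], [0.002, -0.001, -1.0]]
force: [-0.8, 0.2, 2.7]
width: 0.0391
gripper_force: 30.0
```

It's climbing as expected (1.2 mm over 40°) with constant press.

Request:
apply_moves:
  plan: "0 0 -0.00027 0 0 -8; 0 0 -0.00027 0 0 -8; 0 0 -0.00027 0 0 -8; 0 0 -0.00027 0 0 -8; 0 0 -0.00027 0 0 -8; 0 0 0 0 0 0"

```text
t: 18.35
eef_pos: [0.5689, 0.2097, 0.0901]
tool_rot: [[-0.158, 0.987, -0.002], [0.987, 0.158, 0.001], [0.001, -0.002, -1.0]]
force: [-4.1, 0.5, 4.7]
width: 0.0393
gripper_force: 30.0
```

Request:
apply_moves:
  plan: "0 -0.0006 -0.00027 0 0 -8; 0 0 -0.00027 0 0 -8; 0 0 -0.00027 0 0 -8; 0 0 0 0 0 0"

```text
t: 18.75
eef_pos: [0.5681, 0.2092, 0.0906]
tool_rot: [[-0.545, 0.838, -0.003], [0.838, 0.545, 0.0], [0.002, -0.002, -1.0]]
force: [-4.8, 0.8, 4.9]
width: 0.0397
gripper_force: 30.0
```

Request:
apply_moves:
  plan: "0.0005 -0.0007 -0.00027 0 0 -8; 0 0 -0.00027 0 0 -8; 0 0 0 0 0 0"

```text
t: 19.05
eef_pos: [0.5674, 0.2084, 0.0909]
tool_rot: [[-0.755, 0.656, -0.003], [0.656, 0.755, -0.001], [0.001, -0.003, -1.0]]
force: [-3.8, -1.5, 4.3]
width: 0.0393
gripper_force: 30.0
```

Request:
apply_moves:
  plan: "0.0002 -0.0005 -0.00027 0 0 -8; 0 0 -0.00027 0 0 -8; 0 0 0 0 0 0"

```text
t: 19.35
eef_pos: [0.567, 0.208, 0.09]
tool_rot: [[-0.906, 0.424, -0.003], [0.424, 0.906, -0.0], [0.003, -0.002, -1.0]]
force: [-1.0, 0.3, -4.9]
width: 0.0394
gripper_force: 30.0
```

The force fell back to bare weight (−4.9 N) between 120° and 136°: the thread has dropped. I'll lower it the 6 mm without turning.

Request:
apply_moves:
  plan: "0 0 0.001 0 0 0; 0 0 0.001 0 0 0; 0 0 0.001 0 0 0; 0 0 0 0 0 0"

```text
t: 19.75
eef_pos: [0.5675, 0.2082, 0.0881]
tool_rot: [[-0.907, 0.421, -0.002], [0.421, 0.907, -0.001], [0.001, -0.002, -1.0]]
force: [-3.8, 0.1, -4.2]
width: 0.0394
gripper_force: 30.0
```

Request:
apply_moves:
  plan: "0 0 0.001 0 0 0; 0 0 0 0 0 0"

```text
t: 19.95
eef_pos: [0.5676, 0.2083, 0.0873]
tool_rot: [[-0.907, 0.421, -0.001], [0.421, 0.907, -0.001], [0.001, -0.001, -1.0]]
force: [-4.8, -0.8, -2.2]
width: 0.0392
gripper_force: 30.0
```

Request:
apply_moves:
  plan: "0.0006 -0.0003 0.0007 0 0 0; 0 0 0 0 0 0"

```text
t: 20.15
eef_pos: [0.5675, 0.2083, 0.0868]
tool_rot: [[-0.907, 0.421, -0.0], [0.421, 0.907, -0.0], [0.0, -0.0, -1.0]]
force: [-5.4, -0.7, -1.7]
width: 0.0394
gripper_force: 30.0
```

Request:
apply_moves:
  plan: "0 0 0.0007 0 0 0; 0 0 0 0 0 0"

```text
t: 20.35
eef_pos: [0.5675, 0.2084, 0.0865]
tool_rot: [[-0.907, 0.421, -0.0], [0.421, 0.907, -0.0], [-0.0, -0.0, -1.0]]
force: [-5.0, -0.1, 0.5]
width: 0.0393
gripper_force: 30.0
```

Request:
apply_moves:
  plan: "0.0008 -0.0004 0.0005 0 0 0; 0 0 0 0 0 0; 0 0 0 0 0 0"

```text
t: 20.65
eef_pos: [0.5672, 0.2085, 0.0864]
tool_rot: [[-0.907, 0.421, 0.001], [0.421, 0.907, -0.0], [-0.001, 0.0, -1.0]]
force: [-4.4, -0.7, 3.3]
width: 0.0393
gripper_force: 30.0
```

Request:
apply_moves:
  plan: "0 0 0.0005 0 0 0; 0 0 0 0 0 0; 0 0 0 0 0 0"

```text
t: 20.95
eef_pos: [0.5673, 0.2085, 0.0863]
tool_rot: [[-0.907, 0.421, 0.001], [0.421, 0.907, -0.0], [-0.001, 0.0, -1.0]]
force: [-5.2, -2.6, 5.6]
width: 0.0393
gripper_force: 30.0
```

It's seated again at z 0.0863 (5.6 N), about 5 mm below the peak. The TCP track shows the spindle axis sits about 1.5 mm off the TCP in tool x, so each forward row gets +0.2 mm in tool y to turn about its axis. Now the first forward rows.

Request:
apply_moves:
  plan: "0.0003 -0.0003 0.0003 0 0 8; 0 0.0002 0.00027 0 0 8; 0 0.0002 0.00027 0 0 8; 0 0.0002 0.00027 0 0 8; 0 0 0 0 0 0"

```text
t: 21.45
eef_pos: [0.5675, 0.2099, 0.0852]
tool_rot: [[-0.547, 0.837, 0.003], [0.837, 0.547, 0.001], [-0.0, 0.003, -1.0]]
force: [-3.7, 0.1, 3.7]
width: 0.0395
gripper_force: 30.0
```

```bash
python3 - <<'E'
from h import *
st()
E
```

```text
{'t': 21.45, 'q': [0.1283, 0.6157, -0.7732, 1.7946, 0.5216, 0.9443, -0.2894], 'joint_velocities': [0.0135, 0.0104, -0.022, -0.0021, 0.0153, 0.0109, 0.0856], 'joint_efforts': [0.983, -45.6693, -7.8555, -19.5112, 0.9416, -0.8819, -0.4177], 'eef_pos': [0.5675, 0.2099, 0.0852], 'tool_rot': [[-0.547, 0.8371, 0.0027], [0.8371, 0.547, 0.0012], [-0.0004, 0.0029, -1.0]], 'force': [-3.7202, 0.13, 3.6592], 'wrist_torque': [0.1386, 1.0151, -0.1234], 'gripper_force': 29.997, 'width': 0.0395}
```

The thread is engaged: it went down 1.1 mm over 32°. Continuing the first stroke.

Request:
apply_moves:
  plan: "0.0003 -0.0002 0.00025 0 0 8; 0 0.0002 0.00027 0 0 8; 0 0.0002 0.00027 0 0 8; 0 0.0002 0.00027 0 0 8; 0 0.0002 0.00027 0 0 8; 0 0 0 0 0 0"

```text
t: 22.05
eef_pos: [0.5691, 0.2103, 0.0839]
tool_rot: [[0.116, 0.993, 0.005], [0.993, -0.116, 0.002], [0.002, 0.004, -1.0]]
force: [-1.1, 1.0, 3.6]
width: 0.0391
gripper_force: 30.0
```

Request:
apply_moves:
  plan: "0 0.0002 0.00027 0 0 8; 0 0.0002 0.00027 0 0 8; 0 0.0002 0.00027 0 0 8; 0 0.0002 0.00027 0 0 8; 0 0.0002 0.00027 0 0 8; 0 0 0 0 0 0"

```text
t: 22.65
eef_pos: [0.5706, 0.2091, 0.0825]
tool_rot: [[0.727, 0.687, 0.005], [0.687, -0.727, 0.001], [0.005, 0.003, -1.0]]
force: [0.5, 1.4, 3.3]
width: 0.0395
gripper_force: 30.0
```

Request:
apply_moves:
  plan: "0 0.0002 0.00027 0 0 8; 0 0.0002 0.00027 0 0 8; 0 0.0002 0.00027 0 0 8; 0 0.0002 0.00027 0 0 8; 0 0.0002 0.00027 0 0 8; 0 0 0 0 0 0; 0 0 0 0 0 0"

```text
t: 23.35
eef_pos: [0.5707, 0.2074, 0.0812]
tool_rot: [[0.998, 0.061, 0.004], [0.061, -0.998, -0.0], [0.004, 0.0, -1.0]]
force: [-0.3, -1.8, 7.3]
width: 0.0397
gripper_force: 30.0
```

```bash
python3 - <<'E'
from h import *
st()
E
```

```text
{'t': 23.35, 'q': [-0.2227, 0.5108, -0.2638, 1.8141, 0.1755, 0.8356, -2.0817], 'joint_velocities': [0.004, 0.0015, -0.0072, -0.0001, -0.0008, 0.0013, 0.0012], 'joint_efforts': [-0.8916, -44.4644, -3.0635, -17.323, -0.1389, -0.2586, 0.076], 'eef_pos': [0.5707, 0.2074, 0.0812], 'tool_rot': [[0.9981, 0.0611, 0.0041], [0.0611, -0.9981, -0.0002], [0.0041, 0.0005, -1.0]], 'force': [-0.3476, -1.8031, 7.2764], 'wrist_torque': [-0.2036, -0.0043, -0.1294], 'gripper_force': 29.9966, 'width': 0.0397}
```

The first stroke is 152° and 5.1 mm down, matching the pitch. I'll ease the press, open part way, and check the tilt and centring while released.

Request:
apply_moves:
  plan: "0 0 -0.0005 0 0 0; 0 0 0 0 0 0; 0 0 0 0 0 0"

```text
t: 23.65
eef_pos: [0.5703, 0.2073, 0.0812]
tool_rot: [[0.998, 0.057, 0.003], [0.057, -0.998, 0.0], [0.003, 0.0, -1.0]]
force: [2.6, -2.0, 6.0]
width: 0.0393
gripper_force: 30.0
```

Request:
apply_moves:
  plan: "0 0 0 0 0 0; 0 0 0 0 0 0; 0 0 0 0 0 0; 0 0 0 0 0 0; 0 0 0 0 0 0"
  fingers: 0.75

```text
t: 24.15
eef_pos: [0.5682, 0.2078, 0.0801]
tool_rot: [[0.998, 0.055, -0.001], [0.055, -0.998, -0.0], [-0.001, 0.0, -1.0]]
force: [0.4, -0.7, -0.6]
width: 0.0635
gripper_force: 0.0
```

```bash
python3 - <<'E'
from h import *
st(); rows([.5689,.2080,.0815],-86.5,1)
E
```

```text
{'t': 24.15, 'q': [-0.2241, 0.5112, -0.2636, 1.8166, 0.1724, 0.8368, -2.087], 'joint_velocities': [-0.0007, -0.0034, 0.0, -0.0016, 0.0008, -0.0016, -0.0017], 'joint_efforts': [0.0043, -47.8426, -2.6914, -19.0861, 0.0115, -0.0784, 0.0024], 'eef_pos': [0.5682, 0.2078, 0.0801], 'tool_rot': [[0.9985, 0.0553, -0.0007], [0.0553, -0.9985, -0.0002], [-0.0007, 0.0002, -1.0]], 'force': [0.4117, -0.7332, -0.5585], 'wrist_torque': [0.0378, 0.0294, 0.0013], 'gripper_force': 0.0, 'width': 0.0635}
tilt/turn per row [ 0.01  0.04 -0.33]
0.0007 -0.0001 -0.0014 0.01 0.04 -0.33;
```

Released cleanly, and the spindle stays. I'll recentre the tool on its axis (0.569,0.2074) and turn the open hand back 216°.

Request:
apply_moves:
  plan: "0.0008 0.0004 -0.0011 0 0 -8; 0 0 0 0 0 -8; 0 0 0 0 0 -8; 0 0 0 0 0 -8; 0 0 0 0 0 -8; 0 0 0 0 0 -8; 0 0 0 0 0 -8; 0 0 0 0 0 -8; 0 0 0 0 0 -8; 0 0 0 0 0 -8"

```text
t: 25.15
eef_pos: [0.5693, 0.2073, 0.0815]
tool_rot: [[0.114, 0.994, -0.0], [0.994, -0.114, -0.0], [-0.0, -0.0, -1.0]]
force: [0.4, -0.3, -0.3]
width: 0.0653
gripper_force: 0.0
```

Request:
apply_moves:
  plan: "0 0 0 0 0 -8; 0 0 0 0 0 -8; 0 0 0 0 0 -8; 0 0 0 0 0 -8; 0 0 0 0 0 -8; 0 0 0 0 0 -8; 0 0 0 0 0 -8; 0 0 0 0 0 -8; 0 0 0 0 0 -8; 0 0 0 0 0 -8"

```text
t: 26.15
eef_pos: [0.5694, 0.2072, 0.0814]
tool_rot: [[-0.959, 0.285, -0.0], [0.285, 0.959, -0.0], [0.0, -0.0, -1.0]]
force: [-0.2, 0.7, -0.1]
width: 0.0652
gripper_force: 0.0
```

Request:
apply_moves:
  plan: "0 0 0 0 0 -8; 0 0 0 0 0 -8; 0 0 0 0 0 -8; 0 0 0 0 0 -8; 0 0 0 0 0 -8; 0 0 0 0 0 -8; 0 0 0 0 0 -8; 0 0 0 0 0 0; 0 0 0 0 0 0"

```text
t: 27.05
eef_pos: [0.5693, 0.2072, 0.0813]
tool_rot: [[-0.778, -0.629, -0.0], [-0.629, 0.778, -0.0], [0.0, 0.0, -1.0]]
force: [-0.4, -0.4, 0.5]
width: 0.0653
gripper_force: 0.0
```

```bash
python3 - <<'E'
from h import *
st(); rows([.5690,.2074,.0812],129,1)
E
```

```text
{'t': 27.05, 'q': [0.3326, 0.803, -1.14, 1.7823, 0.8146, 1.116, 1.1607], 'joint_velocities': [-0.0059, -0.0077, 0.0027, -0.0025, -0.0, -0.0, 0.0034], 'joint_efforts': [0.1543, -47.0961, -16.2787, -15.9927, 0.0231, 0.0933, 0.03], 'eef_pos': [0.5693, 0.2072, 0.0813], 'tool_rot': [[-0.7776, -0.6287, -0.0004], [-0.6287, 0.7777, -0.0], [0.0004, 0.0003, -1.0]], 'force': [-0.4251, -0.4454, 0.5492], 'wrist_torque': [0.1347, -0.0837, 0.0386], 'gripper_force': 0.0, 'width': 0.0653}
tilt/turn per row [ 0.01 -0.02 -0.05]
0.0002 0.0003 0.0001 0.01 -0.02 -0.05;
```

Pose is clean and upright, with joints in range. Regripping.

Request:
apply_moves:
  plan: "0 0 0 0 0 0; 0 0 0 0 0 0; 0 0 0 0 0 0; 0 0 0 0 0 0; 0 0 0 0 0 0; 0 0 0 0 0 0; 0 0 0 0 0 0"
  fingers: 0

```text
t: 27.75
eef_pos: [0.5693, 0.2076, 0.0817]
tool_rot: [[-0.776, -0.631, 0.0], [-0.631, 0.776, 0.0], [-0.0, 0.0, -1.0]]
force: [0.1, 0.1, 1.2]
width: 0.0397
gripper_force: 30.1
```

Request:
apply_moves:
  plan: "0 0 0.0003 0 0 8; 0 0 0.00027 0 0 8; 0 0 0.00027 0 0 8; 0 0 0.00027 0 0 8; 0 0 0.00027 0 0 8; 0 0 0 0 0 0"

```text
t: 28.35
eef_pos: [0.5699, 0.2072, 0.0805]
tool_rot: [[-1.0, 0.015, 0.002], [0.015, 1.0, -0.001], [-0.002, -0.001, -1.0]]
force: [0.4, -0.1, -0.6]
width: 0.039
gripper_force: 30.1
```

Request:
apply_moves:
  plan: "0 0 0.00027 0 0 8; 0 0 0.00027 0 0 8; 0 0 0.00027 0 0 8; 0 0 0.00027 0 0 8; 0 0 0.00027 0 0 8; 0 0 0.00027 0 0 8; 0 0 0 0 0 0"

```text
t: 29.05
eef_pos: [0.5693, 0.2069, 0.0787]
tool_rot: [[-0.66, 0.751, 0.0], [0.751, 0.66, -0.002], [-0.001, -0.001, -1.0]]
force: [-0.6, -1.3, 1.4]
width: 0.0392
gripper_force: 30.1
```

Request:
apply_moves:
  plan: "0 0 0.00027 0 0 8; 0 0 0.00027 0 0 8; 0 0 0.00027 0 0 8; 0 0 0.00027 0 0 8; 0 0 0.00027 0 0 8; 0 0 0.00027 0 0 8; 0 0 0 0 0 0"

```text
t: 29.75
eef_pos: [0.568, 0.2073, 0.077]
tool_rot: [[0.115, 0.993, -0.002], [0.993, -0.115, -0.002], [-0.002, -0.002, -1.0]]
force: [-3.2, -1.8, 4.9]
width: 0.0397
gripper_force: 30.0
```

Request:
apply_moves:
  plan: "-0.0003 -0.0004 0.0001 0 0 8; 0 0 0.00025 0 0 8; 0 0 0.00027 0 0 8; 0 0 0.00027 0 0 8; 0 0 0.00027 0 0 8; 0 0 0 0 0 0"

```text
t: 30.35
eef_pos: [0.5672, 0.2078, 0.0758]
tool_rot: [[0.726, 0.688, -0.003], [0.688, -0.726, -0.001], [-0.003, -0.001, -1.0]]
force: [-4.2, -0.4, 4.6]
width: 0.0389
gripper_force: 30.1
```

Request:
apply_moves:
  plan: "0 0 0.00025 0 0 8; 0 0 0.00027 0 0 8; 0 0 0.00027 0 0 8; 0 0 0.00027 0 0 8; 0 0 0.00027 0 0 8; 0 0 0 0 0 0; 0 0 0 0 0 0; 0 0 0 0 0 0"

```text
t: 31.15
eef_pos: [0.5675, 0.2083, 0.0744]
tool_rot: [[0.998, 0.063, -0.003], [0.063, -0.998, 0.0], [-0.003, -0.001, -1.0]]
force: [-2.9, -0.4, 5.3]
width: 0.039
gripper_force: 30.0
```

```bash
python3 - <<'E'
from h import *
st()
E
```

```text
{'t': 31.15, 'q': [-0.2251, 0.5186, -0.2632, 1.8203, 0.1739, 0.8276, -2.0816], 'joint_velocities': [0.002, -0.0005, -0.0021, 0.0003, -0.0007, -0.0012, 0.0025], 'joint_efforts': [0.7201, -45.394, -1.5618, -19.1969, 0.5524, -1.0309, 0.0256], 'eef_pos': [0.5675, 0.2083, 0.0744], 'tool_rot': [[0.998, 0.0627, -0.0027], [0.0627, -0.998, 0.0004], [-0.0027, -0.0005, -1.0]], 'force': [-2.901, -0.3763, 5.2907], 'wrist_torque': [0.1045, 0.8575, -0.0136], 'gripper_force': 29.9957, 'width': 0.039}
```

Total forward is 367° and about 12.4 mm down. I'll ease the press, hold still, and do a final check.

Request:
apply_moves:
  plan: "-0.0004 0 -0.0006 0 0 0; 0 0 0 0 0 0; 0 0 0 0 0 0; 0 0 0 0 0 0; 0 0 0 0 0 0"

```text
t: 31.65
eef_pos: [0.568, 0.2076, 0.0745]
tool_rot: [[0.998, 0.056, -0.001], [0.056, -0.998, 0.0], [-0.001, -0.0, -1.0]]
force: [-2.6, 1.7, -2.1]
width: 0.0392
gripper_force: 30.0
```

```bash
python3 - <<'E'
from h import *
print(hand_in())
E
```

```text
the job is handed in; nothing more can be done
None
```

The flat-topped spindle is standing in the jack with its thread started: backward about 130° until I felt the drop, then forward about 367° (12 mm down, regripping once on the way). It was handed in at 31.7 s, still gripped, upright and still; my first grasp closed on nothing because the fingertips sit higher than described, and I took no picture after seating it.

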